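# Tidy the signing table: each drawing thing onto its own coaster

### The job

Put the artist's signing table in order for the next visitor: stand each of the four things (large ink jar, small ink jar, hand stamp, eraser) on the cork coaster whose black silhouette has the shape and size of its foot, centred on the silhouette and, for the stamp and the eraser, turned to line up with it. Set the glass jars down gently and never tip or drop them. Leave the water bottle and the pencil tin where they are.

Things in the scene. Friction and masses are not known exactly. Their poses are not given: they have to be found in the camera images.
- big_jar: the larger ink jar: upright brown glass cylinder with a paper band and a narrower black cap. Glass body 54 mm across up to 41 mm height, cap 40 mm across, 56 mm high in all, about 150 g. Origin at the centre of its underside; z up; its turn about z does not matter.
- small_jar: the smaller ink jar: upright brown glass cylinder with a paper band and a narrower black cap. Glass body 36 mm across up to 34 mm height, cap 27 mm across, 46 mm high in all, about 70 g. Origin at the centre of its underside; z up; its turn about z does not matter.
- stamp: hand stamp standing on its face: square wooden base 44 x 44 mm, 16 mm high, with a light round wooden handle upright in its middle, 24 mm across up to 46 mm height, slightly thicker (28 mm) near 54 mm height, 63 mm high in all, about 80 g. Origin at the centre of its underside; x and y along the sides of the base, z up.
- eraser: white block eraser in a brown card sleeve, lying flat: 64 mm long (x), 30 mm wide (y), 20 mm high, about 50 g. Origin at the centre of its underside; x along its length, z up.
- big_disc_coaster: flat round cork coaster, 90 mm across and 2.5 mm thick, fixed to the table, with a solid black disc 54 mm across, the foot of the larger jar, printed on its middle. Origin at the centre of the coaster's underside, on the table; z up. Its turn does not matter.
- small_disc_coaster: flat round cork coaster, 90 mm across and 2.5 mm thick, fixed to the table, with a solid black disc 36 mm across, the foot of the smaller jar, printed on its middle. Origin at the centre of the coaster's underside, on the table; z up. Its turn does not matter.
- square_coaster: flat round cork coaster, 90 mm across and 2.5 mm thick, fixed to the table, with a solid black square of 44 x 44 mm, the foot of the stamp, printed on its middle. Origin at the centre of the coaster's underside, on the table; z up. x and y along the sides of the square; any of the four ways round will do.
- bar_coaster: flat round cork coaster, 90 mm across and 2.5 mm thick, fixed to the table, with a solid black oblong of 64 x 30 mm, the foot of the eraser, printed on its middle. Origin at the centre of the coaster's underside, on the table; z up. x along the oblong's length; either way round will do.
- water_bottle: bystander: clear water bottle standing beyond the work, 66 mm across, 200 mm high, with a blue band. Origin at the centre of its underside.
- pencil_tin: bystander: closed blue pencil tin lying at the left of the work, 75 x 200 x 36 mm (x, y, z). Origin at the centre of its underside.
Mind the look-alikes: they are no part of the job. Leave any blue or red look-alike of the big_disc_coaster alone.

How it is judged:
By the outcome, as a careful person would: the job done as asked, in the order asked, and still so for the second after the job is handed in, with the robot touching nothing.
It also fails if it takes over 120 s, if anything falls off the work surface, if the arm or the gripper's body presses on something with over 40 N, if the wrist force passes 120 N, or if a joint passes its speed limit or range.

### The arm

A 6-joint arm with a two-finger parallel gripper is mounted at the origin on the work surface. World frame = base frame: x ahead of the robot, y to its left, z up, the work surface at z = 0. Lengths are in mm, angles in rad, forces in N, time in s.
With the tool pointing down it reaches from about 350 to 875 mm from the base axis. Payload 4.2 kg.
Tool frame: the origin (TCP) lies midway between the tips of the shut fingers; the grasp point (between the pads) lies 19 mm behind it (arm.tcp_to_grasp is the distance from the TCP to the grasp point, in mm); z points along the fingers, y is the line along which they close (so a half turn about z gives the same grasp; the last joint's range is limited). The gripper opens to 85 mm and grips with 20 to 120 N. Pads are 22 mm wide; open, the fingers measure 114 mm over their backs; the gripper's body (76 mm by 85 mm) begins 54 mm behind the grasp point. The pads swing forward as they close: fully open they stand 13 mm farther back than shut.
Start: joints at [-1.051, 0.385, 0.008, 0, -1.194, -0.259], TCP at [161.175, -603.839, 231.312] pointing down, gripper open.
Joint ranges: [-3.14, 3.14], [-1.21, 2.06], [-1.07, 1.41], [-3.16, 2.05], [-2.99, -0.16], [-3.1, 3.1]. Speed limits (rad/s): [2.79, 2.79, 3.14, 3.14, 3.14, 3.14].

### API

Orientations are given as a unit quaternion [x, y, z, w].
In Python, from bench import arm, imaging, job, models gives the robot as it stands.
- The arm moves only by the tool arm_command, never from a script. Its argument "rows" is a list of rows, each an object with "grip": the opening, from 0 (shut) to 1 (fully open); "linear": the shift along the tool's x, y, z in mm, a list of three; "rot": the turn, a rotation vector about the tool's x, y, z in rad, a list of three. In form: [{"grip": grip, "linear": [tx, ty, tz], "rot": [rx, ry, rz]}, ...]. A call has 1 to 10 rows; each row is the pose to reach, as a shift and turn from the pose commanded when the call began, along the tool's axes at that moment; what a row does not reach only later rows make up. A row lasts 1/8 s, in which the tool goes at most 62.5 mm and 10.7 degrees, less where a joint would pass 70% of its speed; a pose out of reach is approached as far as the arm can. A call with a gripper value outside its range is refused whole. The fingers move at their own pace and stop on an object; the grip force is fixed at half the most. Time passes only in rows, so rows that repeat a pose let the fingers close. It gives the time, the measured TCP pose, the force, the opening and the grip force at its end, in the units of the state.
- arm.read_state(): the state, without advancing time (a new reading comes with each control period).
- imaging.get_image(name): name is "scene" or "top" or "wrist"; returns a dict with "frame" (400x640x3 uint8, red, green, blue), "fx", "fy", "cx", "cy" (pixels), "extrinsics" (4x4, takes a point from world to camera coordinates); the wrist camera has in their place "T_tool_cam" (4x4, takes a point from camera to tool coordinates, whose origin is the TCP and whose axes are the flange's). Camera axes: x right, y down, z forward; pixel columns grow to the right and rows downward; lengths in mm; the calibration is good to about 2 mm. A picture is of the moment at which its call begins: read the wrist's pose just before it. There is no depth.
- job.job_done(): hands the job in; it is judged then, once.
Trained networks look in a picture, given as the dict that the camera call returned (one of the last four; its "shot" number tells which), for a name from the list of things; names that differ only in an ending like _2 or _b are one class to them, and where a whole thing is asked for, a point or a joint stands for the part that bears it (a point fixed in the world has none). Each returns a list of dicts, best first, with "score" (0 to 1); they miss things now and then, are a little off and sometimes report something else, mostly with a low value. They report only what shows in the picture. A call takes as long as a camera call. They do not tell look-alikes from the thing itself.
- models.spot_in(picture, query): "rect" ([left, top, right, bottom] in pixels, round what is visible of it).
- models.tip_of(picture, query): "pixel" ([column, row] in pixels: a listed point, or the origin of a listed thing).
The state is a dict: "clock": time; "joints": joint angles; "joint_vel": joint speeds; "joint_efforts": joint torques, N m; "position": TCP position; "ee_rot": TCP orientation; "contact_force": force on the tool from outside, world axes, zero at the start; "wrist_torque": the same for the moment, N m; "gripper_width": finger opening in mm; "grasp_force": force on a finger pad.
Only numpy, scipy, OpenCV 4.12 (cv2) and the standard library are available. Lean on these libraries where they do the work, as an engineer would, in place of code of your own. Each camera call takes 0.05 s, during which the arm holds its last target. There are 200 camera calls.

## Working session

There is one attempt and no reset: what is moved stays moved. The work goes in short steps, Python scripts to look and compute and a tool call to move; the robot and the scene stay as the last step left them, time stands still between calls to the robot, and variables do not carry over. Pictures are saved under pics/ and viewed, at most 14 in all, crops included, and the job is handed in when it is done.

Besides the shell and the picture viewer there is one more tool, called after "Call:" in YAML: its name, and indented under it one key for each argument. arm_command: Moves the arm, as the interface text tells. Its arguments: {"type":"object","properties":{"rows":{"type":"array"}},"required":["rows"]}

```bash
mkdir -p pics; ls; cat > h.py <<'E'
import numpy as np, cv2, json
from bench import arm, imaging, job, models
from scipy.spatial.transform import Rotation as R
def save(p,n): cv2.imwrite(f'pics/{n}.png',cv2.cvtColor(p['frame'],cv2.COLOR_RGB2BGR))
def pose(st):
    T=np.eye(4);T[:3,:3]=R.from_quat(st['ee_rot']).as_matrix();T[:3,3]=st['position'];return T
def camT(p,st=None): # cam->world
    if 'extrinsics' in p: return np.linalg.inv(np.array(p['extrinsics']))
    return pose(st)@np.array(p['T_tool_cam'])
def px2w(p,uv,z,st=None):
    T=camT(p,st); d=T[:3,:3]@np.array([(uv[0]-p['cx'])/p['fx'],(uv[1]-p['cy'])/p['fy'],1.])
    o=T[:3,3]; return o+d*(z-o[2])/d[2]
E
python3 - <<'E'
from h import *
st=arm.read_state();print({k:np.round(v,3).tolist() for k,v in st.items()})
for c in ['scene','top']:
    p=imaging.get_image(c);save(p,c+'0');print(c,np.round(camT(p)[:3,3]))
    for q in ['big_jar','small_jar','stamp','eraser','big_disc_coaster','small_disc_coaster','square_coaster','bar_coaster','water_bottle','pencil_tin']:
        for r in models.tip_of(p,q)[:4]:
            print(q,round(r['score'],2),np.round(r['pixel']),np.round(px2w(p,r['pixel'],0 if 'coaster' not in q else 2.5)[:2]))
E
```

```text
pics
{'clock': 0.0, 'joints': [-1.051, 0.386, 0.007, -0.001, -1.194, -0.259], 'joint_vel': [-0.0, -0.001, 0.001, -0.0, -0.001, -0.001], 'joint_efforts': [0.001, -39.229, 18.84, 4.186, -0.005, -0.0], 'position': [161.032, -603.287, 230.224], 'ee_rot': [-0.13, 0.992, 0.001, -0.0], 'contact_force': [0.404, 0.621, 0.602], 'wrist_torque': [-0.014, 0.017, -0.025], 'grasp_force': 0.0, 'gripper_width': 85.504}
scene [1321.  150.  851.]
big_jar 0.64 [232. 156.] [ 400. -247.]
small_jar 0.53 [269. 174.] [ 469. -115.]
stamp 0.67 [388. 162.] [381. 237.]
eraser 0.76 [351. 223.] [631. 142.]
big_disc_coaster 0.9 [344. 179.] [468. 108.]
big_disc_coaster 0.74 [381. 196.] [527. 218.]
big_disc_coaster 0.72 [354. 153.] [349. 132.]
big_disc_coaster 0.62 [294. 194.] [542. -28.]
small_disc_coaster 0.72 [169. 192.] [ 569. -388.]
square_coaster 0.66 [251. 226.] [ 667. -123.]
bar_coaster 0.75 [434. 200.] [525. 367.]
bar_coaster 0.23 [482. 167.] [378. 518.]
water_bottle 0.73 [284. 263.] [773. -16.]
water_bottle 0.22 [168. 190.] [ 563. -393.]
pencil_tin 0.6 [483. 165.] [364. 522.]
pencil_tin 0.26 [349. 226.] [639. 137.]
top [ 242.   61. 1796.]
big_jar 0.7 [418. 233.] [ 416. -229.]
small_jar 0.55 [384. 211.] [ 494. -110.]
stamp 0.54 [285. 245.] [369. 237.]
eraser 0.67 [316. 167.] [650. 132.]
big_disc_coaster 0.92 [358. 198.] [539. -17.]
big_disc_coaster 0.92 [358. 235.] [408. -21.]
big_disc_coaster 0.86 [291. 205.] [511. 219.]
big_disc_coaster 0.78 [323. 216.] [474. 105.]
small_disc_coaster 0.82 [458. 196.] [ 550. -373.]
square_coaster 0.93 [389. 162.] [ 671. -129.]
bar_coaster 0.64 [316. 169.] [641. 133.]
water_bottle 0.68 [357. 135.] [770. -15.]
pencil_tin 0.97 [205. 243.] [370. 518.]
```

```bash
python3 - <<'E'
import cv2
a=cv2.imread('pics/top0.png')[110:290,170:490];cv2.imwrite('pics/top0c.png',cv2.resize(a,(800,450),interpolation=cv2.INTER_CUBIC))
a=cv2.imread('pics/scene0.png')[120:300,140:520];cv2.imwrite('pics/scene0c.png',cv2.resize(a,(800,379),interpolation=cv2.INTER_CUBIC))
E
```

```text
(no output)
```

View pics/top0c.png

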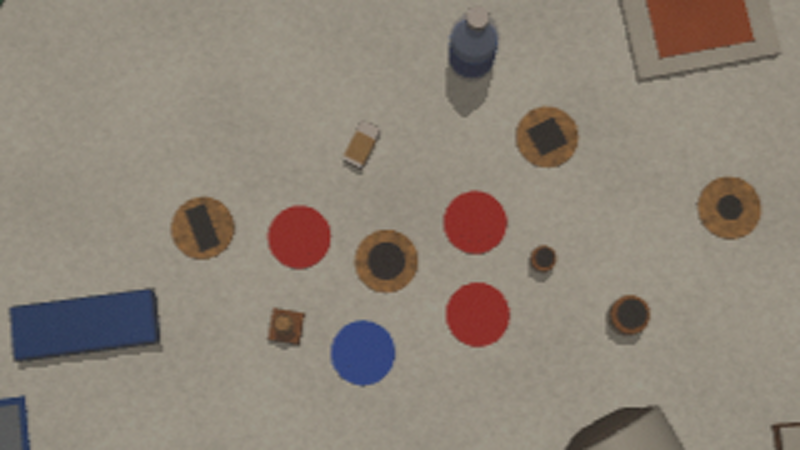

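View pics/scene0c.png

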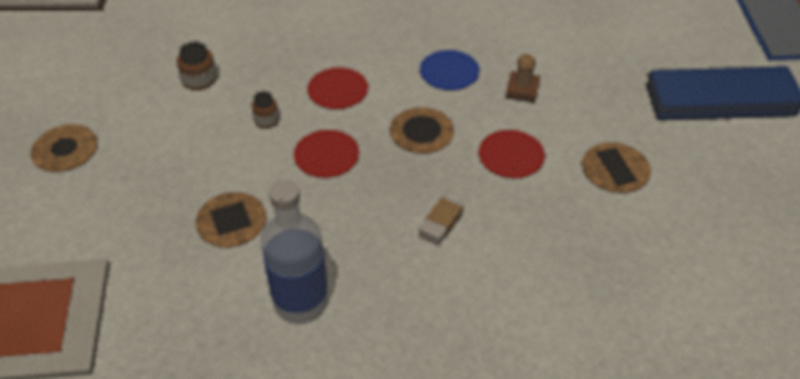

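The top picture crop shows five big-disc candidates: red sheets at (299,237), (475,222), (478,315), a blue one at (363,352), and a cork coaster with a black disc at (386,261). In full-picture pixels that cork one is about (324,214). Only the cork one fits, since the others have no cork or silhouette. I'll confirm it in an enlarged wrist crop. The other coasters are the small disc (730,207), square (547,136) and bar (202,228).

```bash
cat >> h.py <<'E'
def go(x,y,z,yaw=None,st=None):
    """print linear/rot to bring TCP to x,y,z with tool y axis at world angle yaw(deg), mod 180; straight down"""
    st=st or arm.read_state();T=pose(st)
    yc=np.degrees(np.arctan2(T[1,1],T[0,1]))
    if yaw is None: yaw=yc
    d=(yaw-yc+90)%180-90
    # straight down target
    a=np.radians(yc+d); Y=np.array([np.cos(a),np.sin(a),0]);Z=np.array([0,0,-1.]);X=np.cross(Y,Z)
    Rt=np.stack([X,Y,Z],1)
    print('lin',np.round(T[:3,:3].T@(np.array([x,y,z])-T[:3,3]),1),'rot',np.round(R.from_matrix(T[:3,:3].T@Rt).as_rotvec(),3),'yawc',round(yc,2),'dyaw',round(d,1))
E
python3 - <<'E'
from h import *
p=imaging.get_image('wrist');print(np.round(p['T_tool_cam'],3).tolist(),p['fx'],p['cx'],p['cy'])
go(480,-180,350,90)
E
```

```text
[[0.001, -0.957, -0.29, 73.539], [1.0, 0.001, 0.0, -0.836], [-0.0, -0.29, 0.957, -142.287], [0.0, 0.0, 0.0, 1.0]] 347.3007362192833 318.71628708786915 194.70975842307354
lin [-417.3  327.3 -118.7] rot [ 0.    -0.     0.261] yawc 104.94 dyaw -14.9
```

Call:
arm_command:
  rows:
    - {"grip":1,"linear":[-417,327,-100],"rot":[0,0,0.261]}
    - {"grip":1,"linear":[-417,327,-100],"rot":[0,0,0.261]}
    - {"grip":1,"linear":[-417,327,-100],"rot":[0,0,0.261]}
    - {"grip":1,"linear":[-417,327,-100],"rot":[0,0,0.261]}
    - {"grip":1,"linear":[-417,327,-100],"rot":[0,0,0.261]}
    - {"grip":1,"linear":[-417,327,-100],"rot":[0,0,0.261]}
    - {"grip":1,"linear":[-417,327,-100],"rot":[0,0,0.261]}
    - {"grip":1,"linear":[-417,327,-100],"rot":[0,0,0.261]}
    - {"grip":1,"linear":[-417,327,-100],"rot":[0,0,0.261]}
    - {"grip":1,"linear":[-417,327,-100],"rot":[0,0,0.261]}

```text
clock: 2.4
position: [481.4, -178.3, 331.8]
ee_rot: [-0.002, 1.0, -0.0, 0.001]
contact_force: [-0.5, -0.1, -0.4]
gripper_width: 85.6
grasp_force: 0.0
```

Call:
arm_command:
  rows:
    - {"grip":1,"linear":[0,0,0],"rot":[0,0,0]}
    - {"grip":1,"linear":[0,0,0],"rot":[0,0,0]}
    - {"grip":1,"linear":[0,0,0],"rot":[0,0,0]}

```text
clock: 2.78
position: [479.2, -181.2, 331.3]
ee_rot: [0.001, 1.0, -0.0, -0.0]
contact_force: [0.8, -0.7, 0.4]
gripper_width: 85.6
grasp_force: 0.0
```

```bash
cat >> h.py <<'E'
def coaster_info(p,st,guess):
    """black silhouette and cork disc near world guess -> centres (refined) using rectified top-down view, 0.5mm/px"""
    T=np.linalg.inv(camT(p,st));K=np.array([[p['fx'],0,p['cx']],[0,p['fy'],p['cy']],[0,0,1]])
    s=0.5;n=360;x0,y0=guess[0]-90,guess[1]-90
    P=K@T[:3,:]; H=P@np.array([[0,s,x0],[s,0,y0],[0,0,2.5],[0,0,1]])  # (col=y,row=x)
    im=cv2.warpPerspective(p['frame'],np.linalg.inv(H),(n,n),flags=cv2.INTER_CUBIC)
    g=cv2.GaussianBlur(im,(0,0),1.5).max(2).astype(np.uint8)
    return im,g,(x0,y0,s)
def sil(p,st,guess,thr=None):
    im,g,(x0,y0,s)=coaster_info(p,st,guess)
    c=g[100:260,100:260]
    thr=thr or cv2.threshold(c,0,255,cv2.THRESH_OTSU)[0]
    n,l,sta,cen=cv2.connectedComponentsWithStats((g<thr).astype(np.uint8))
    i=1+np.argmin([np.hypot(*(cen[k]-180))+(1e4 if sta[k,4]<800 else 0) for k in range(1,n)])
    m=(l==i).astype(np.uint8);ct=max(cv2.findContours(m,0,cv2.CHAIN_APPROX_NONE)[0],key=cv2.contourArea)
    (cx,cy),(w,h),a=cv2.minAreaRect(ct)
    q=cv2.boxPoints(((cx,cy),(w,h),a)); e=q[1]-q[0] if np.hypot(*(q[1]-q[0]))>np.hypot(*(q[2]-q[1])) else q[2]-q[1]
    ang=np.degrees(np.arctan2(e[0],e[1]))  # world: x=row,y=col
    return dict(cen=np.round([x0+s*cen[i][1],y0+s*cen[i][0]],1),rect=np.round([x0+s*cy,y0+s*cx],1),size=np.round([w*s,h*s],1),ang=round(ang%180,1),area=sta[i,4]*s*s,thr=thr),im
E
python3 - <<'E'
from h import *
st=arm.read_state();p=imaging.get_image('wrist');save(p,'w1');print(st['position'],st['contact_force'])
for q in ['big_jar','small_jar','stamp','eraser','big_disc_coaster','small_disc_coaster','square_coaster','bar_coaster']:
    for r in models.tip_of(p,q)[:4]:
        w=px2w(p,r['pixel'],0 if 'coaster' not in q else 2.5,st)[:2]
        print(q,round(r['score'],2),np.round(r['pixel']),np.round(w,1))
        if 'coaster' in q: print('   ',sil(p,st,w)[0])
E
```

```text
[ 479.19518132 -181.15844963  331.27009542] [ 0.79530374 -0.67136083  0.35497043]
big_jar 0.71 [273.  90.] [ 407.1 -241.9]
small_jar 0.63 [366. 146.] [ 480.  -117.4]
eraser 0.57 [526. 254.] [642. 130.]
big_disc_coaster 0.9 [610. 171.] [514.4 223.2]
    {'cen': array([499.5, 286.3]), 'rect': array([514.1, 276.4]), 'size': array([179.5,  72.5]), 'ang': np.float32(0.0), 'area': np.float64(8874.75), 'thr': 67.0}
big_disc_coaster 0.86 [522. 147.] [480.6  95.4]
    {'cen': array([479.3,  97.5]), 'rect': array([479.3,  97.7]), 'size': array([53.7, 53. ]), 'ang': np.float32(45.0), 'area': np.float64(2293.25), 'thr': 65.0}
big_disc_coaster 0.75 [561.  44.] [351.9 122.2]
    {'cen': array([314.2, 122.5]), 'rect': array([328.7, 121.9]), 'size': array([133.5, 179.5]), 'ang': np.float32(90.0), 'area': np.float64(14660.5), 'thr': 132.0}
big_disc_coaster 0.7 [435.  90.] [406.5 -30.1]
    {'cen': array([404.7, -32.6]), 'rect': array([404.8, -32.5]), 'size': array([91.2, 90.9]), 'ang': np.float32(45.0), 'area': np.float64(6497.75), 'thr': 145.0}
small_disc_coaster 0.62 [172. 204.] [ 562.  -390.7]
    {'cen': array([ 561.9, -388.5]), 'rect': array([ 561.9, -388.3]), 'size': array([35.6, 35.5]), 'ang': np.float32(15.5), 'area': np.float64(1016.75), 'thr': 66.0}
square_coaster 0.89 [353. 265.] [ 659.7 -130.3]
    {'cen': array([ 661.7, -130.7]), 'rect': array([ 661.5, -130.7]), 'size': array([45. , 44.8]), 'ang': np.float32(27.9), 'area': np.float64(1957.5), 'thr': 67.0}
```

View pics/w1.png

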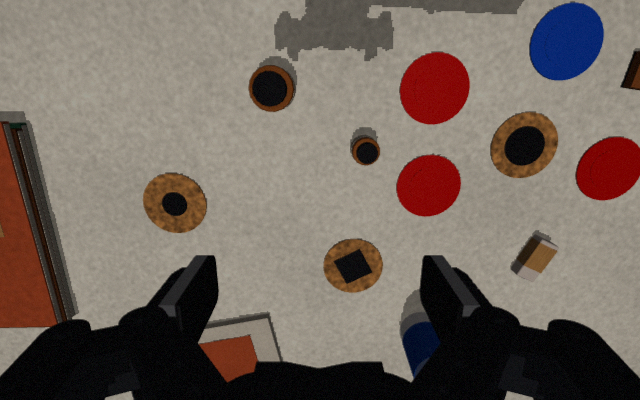

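In the wrist picture the cork coaster with a black disc at (525,145) measures 53.5 mm, so it is the big_disc_coaster. The reds at (434,88), (428,185), (610,168) and the blue at (566,40) are plain sheets. The big jar is at (272,88), the small jar at (366,150), the small disc at (175,203), the square at (353,265) and the eraser at (535,255). Next I make the confirming crop and put the camera right above the big jar.

```bash
sed -i 's/def coaster_info(p,st,guess):/def coaster_info(p,st,guess,z=2.5):/; s/\[0,0,2.5\],\[0,0,1\]/[0,0,z],[0,0,1]/; s/def sil(p,st,guess,thr=None):/def sil(p,st,guess,thr=None,z=2.5):/; s/coaster_info(p,st,guess)$/coaster_info(p,st,guess,z)/' h.py
cat >> h.py <<'E'
def shot(cam='wrist',n=3):
    """picture with averaged state"""
    S=[]
    for _ in range(n): S.append(arm.read_state());p=imaging.get_image(cam)
    st=dict(S[-1]);st['position']=np.mean([s['position'] for s in S],0)
    st['ee_rot']=R.from_quat([s['ee_rot'] for s in S]).mean().as_quat();st['sd']=np.std([s['position'] for s in S],0)
    return p,st
E
python3 - <<'E'
from h import *
p,st=shot(n=5);print(np.round(st['position'],2),np.round(st['sd'],2),np.round(st['ee_rot'],4))
c=p['frame'][60:230,400:640];cv2.imwrite('pics/crop.png',cv2.resize(c[...,::-1],None,fx=3,fy=3,interpolation=cv2.INTER_CUBIC))
print(sil(p,st,(407,-242),z=56)[0]);go(480,-242,200,90,st)
E
```

```text
[ 479.76 -180.36  331.3 ] [0.02 0.02 0.01] [ 1.e-04  1.e+00  0.e+00 -0.e+00]
{'cen': array([ 400.6, -233.9]), 'rect': array([ 401.1, -232.8]), 'size': array([52.3, 60.8]), 'ang': np.float32(140.7), 'area': np.float64(2495.25), 'thr': 103.0}
lin [ -0.3 -61.6 131.3] rot [ 0. -0. -0.] yawc 89.99 dyaw 0.0
```

View pics/crop.png

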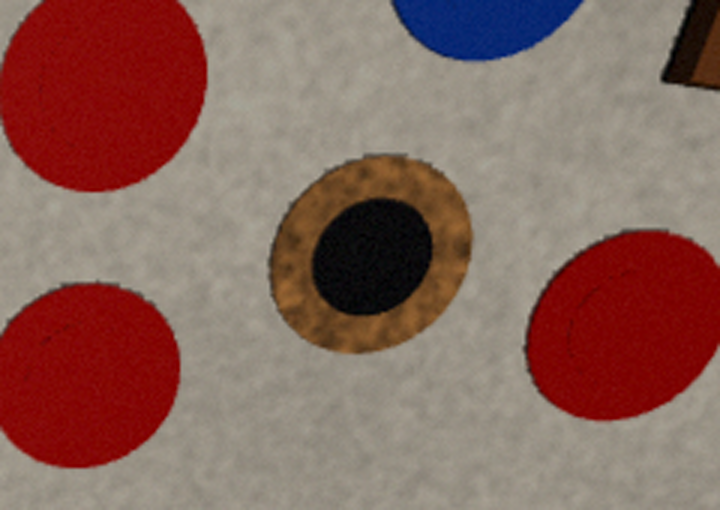

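The crop shows cork with a black disc at (372,257), and the neighbours are all red or blue, so the big_disc_coaster is confirmed.

Call:
arm_command:
  rows:
    - {"grip":1,"linear":[0,-57,131],"rot":[0,0,0]}
    - {"grip":1,"linear":[0,-57,131],"rot":[0,0,0]}
    - {"grip":1,"linear":[0,-57,131],"rot":[0,0,0]}
    - {"grip":1,"linear":[0,-57,131],"rot":[0,0,0]}
    - {"grip":1,"linear":[0,-57,131],"rot":[0,0,0]}
    - {"grip":1,"linear":[0,-57,131],"rot":[0,0,0]}

```text
clock: 4.22
position: [481.0, -237.1, 202.5]
ee_rot: [-0.0, 1.0, -0.0, 0.002]
contact_force: [-0.3, -0.1, -0.4]
gripper_width: 85.8
grasp_force: 0.0
```

```bash
python3 - <<'E'
from h import *
p,st=shot();print(np.round(st['position'],2),np.round(st['sd'],2))
r,im=sil(p,st,(405,-238),z=56,thr=60);print(r)
for t in(45,60,80):print(sil(p,st,(405,-238),z=56,thr=t)[0])
cv2.imwrite('pics/bj.png',np.hstack([cv2.resize(im,(400,400)),cv2.resize(p['frame'],(640,400))[:, :400]])[...,::-1])
E
```

```text
[ 480.71 -237.09  202.13] [0.2  0.01 0.28]
{'cen': array([ 405.2, -239.2]), 'rect': array([ 405.2, -239. ]), 'size': array([39.2, 39.2]), 'ang': np.float32(45.0), 'area': np.float64(1222.25), 'thr': 60}
{'cen': array([ 405.2, -239.2]), 'rect': array([ 405.2, -239.2]), 'size': array([38.5, 38.5]), 'ang': np.float32(0.0), 'area': np.float64(1178.0), 'thr': 45}
{'cen': array([ 405.2, -239.2]), 'rect': array([ 405.2, -239. ]), 'size': array([39.2, 39.2]), 'ang': np.float32(45.0), 'area': np.float64(1222.25), 'thr': 60}
{'cen': array([ 405.2, -239.3]), 'rect': array([ 405. , -239.2]), 'size': array([40. , 40.5]), 'ang': np.float32(90.0), 'area': np.float64(1291.75), 'thr': 80}
```

View pics/bj.png

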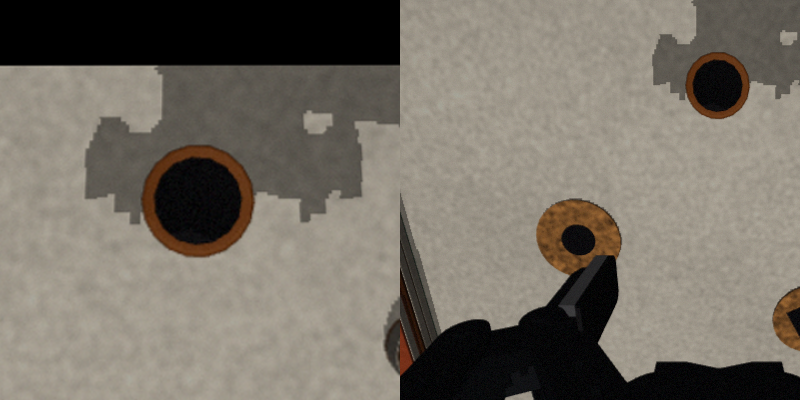

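The left panel shows the jar from straight above at (198,200), with cap and glass rim concentric, at world (405.2,-239.2). I go to grasp it.

Call:
arm_command:
  rows:
    - {"grip":1,"linear":[40,-1,40],"rot":[0,0,0]}
    - {"grip":1,"linear":[75,-2,80],"rot":[0,0,0]}
    - {"grip":1,"linear":[75,-2,110],"rot":[0,0,0]}
    - {"grip":1,"linear":[75,-2,140],"rot":[0,0,0]}
    - {"grip":1,"linear":[75,-2,165],"rot":[0,0,0]}
    - {"grip":1,"linear":[75,-2,185],"rot":[0,0,0]}
    - {"grip":1,"linear":[75,-2,196],"rot":[0,0,0]}
    - {"grip":1,"linear":[75,-2,196],"rot":[0,0,0]}
    - {"grip":1,"linear":[75,-2,196],"rot":[0,0,0]}

```text
clock: 5.5
position: [405.5, -239.5, 5.1]
ee_rot: [-0.0, 1.0, -0.0, 0.001]
contact_force: [0.6, 0.3, -0.4]
gripper_width: 85.5
grasp_force: 0.0
```

Call:
arm_command:
  rows:
    - {"grip":0.8,"linear":[0,0,0],"rot":[0,0,0]}
    - {"grip":0.7,"linear":[0,0,0],"rot":[0,0,0]}
    - {"grip":0.6,"linear":[0,0,0],"rot":[0,0,0]}
    - {"grip":0.5,"linear":[0,0,0],"rot":[0,0,0]}
    - {"grip":0.5,"linear":[0,0,0],"rot":[0,0,0]}
    - {"grip":0.5,"linear":[0,0,0],"rot":[0,0,0]}

```text
clock: 6.25
position: [405.0, -239.4, 5.1]
ee_rot: [-0.0, 1.0, -0.0, 0.0]
contact_force: [-0.7, 0.3, 5.5]
gripper_width: 52.7
grasp_force: 62.1
```

Call:
arm_command:
  rows:
    - {"grip":0.5,"linear":[0,0,-5],"rot":[0,0,0]}
    - {"grip":0.5,"linear":[0,0,-15],"rot":[0,0,0]}
    - {"grip":0.5,"linear":[0,0,-35],"rot":[0,0,0]}
    - {"grip":0.5,"linear":[0,0,-60],"rot":[0,0,0]}
    - {"grip":0.5,"linear":[0,0,-85],"rot":[0,0,0]}
    - {"grip":0.5,"linear":[0,0,-110],"rot":[0,0,0]}
    - {"grip":0.5,"linear":[0,0,-135],"rot":[0,0,0]}
    - {"grip":0.5,"linear":[0,0,-160],"rot":[0,0,0]}
    - {"grip":0.5,"linear":[0,0,-185],"rot":[0,0,0]}
    - {"grip":0.5,"linear":[0,0,-195],"rot":[0,0,0]}

```text
clock: 7.5
position: [405.0, -239.4, 201.0]
ee_rot: [0.0, 1.0, -0.0, 0.001]
contact_force: [-0.5, 0.8, -1.0]
gripper_width: 52.6
grasp_force: 63.1
```

Call:
arm_command:
  rows:
    - {"grip":0.5,"linear":[-7,15,0],"rot":[0,0,0]}
    - {"grip":0.5,"linear":[-22,50,0],"rot":[0,0,0]}
    - {"grip":0.5,"linear":[-44,100,0],"rot":[0,0,0]}
    - {"grip":0.5,"linear":[-66,150,0],"rot":[0,0,0]}
    - {"grip":0.5,"linear":[-88,200,0],"rot":[0,0,0]}
    - {"grip":0.5,"linear":[-110,250,0],"rot":[0,0,0]}
    - {"grip":0.5,"linear":[-132,300,0],"rot":[0,0,0]}
    - {"grip":0.5,"linear":[-143,327,0],"rot":[0,0,0]}
    - {"grip":0.5,"linear":[-148,337,0],"rot":[0,0,0]}
    - {"grip":0.5,"linear":[-148,337,0],"rot":[0,0,0]}

```text
clock: 8.75
position: [552.2, 98.0, 198.2]
ee_rot: [-0.0, 1.0, -0.0, -0.001]
contact_force: [-0.2, 0.2, -2.6]
gripper_width: 52.9
grasp_force: 63.2
```

```bash
python3 - <<'E'
from h import *
p,st=shot();print(np.round(st['position'],2),np.round(st['sd'],2),st['gripper_width'],st['grasp_force'],np.round(st['contact_force'],1))
r,im=sil(p,st,(479.3,97.5),thr=60);print(r)
c=r['cen'];go(c[0],c[1],8.5,90,st);save(p,'w2')
E
```

```text
[552.07  97.41 198.48] [0.08 0.48 0.25] 52.4423802686933 63.24368119239807 [ 0.  -0.4 -2.1]
{'cen': array([479.5,  98.1]), 'rect': array([479.4,  98.3]), 'size': array([53.7, 53.2]), 'ang': np.float32(51.3), 'area': np.float64(2278.5), 'thr': 60}
lin [ 72.2   0.8 190.1] rot [-0.001 -0.002 -0.   ] yawc 89.99 dyaw 0.0
```

View pics/w2.png

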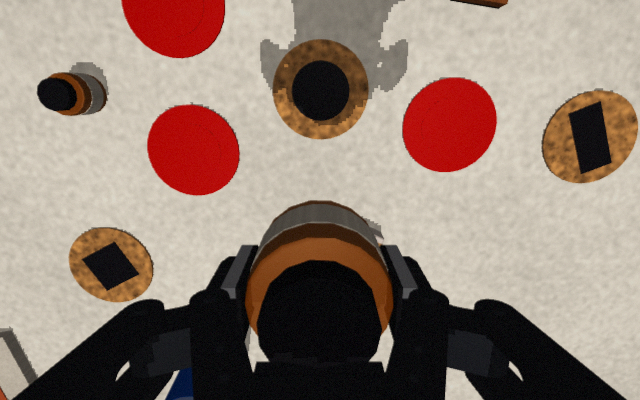

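Call:
arm_command:
  rows:
    - {"grip":0.5,"linear":[36,0,10],"rot":[0,0,0]}
    - {"grip":0.5,"linear":[65,0.5,40],"rot":[0,0,0]}
    - {"grip":0.5,"linear":[72.5,0.7,75],"rot":[0,0,0]}
    - {"grip":0.5,"linear":[72.5,0.7,110],"rot":[0,0,0]}
    - {"grip":0.5,"linear":[72.5,0.7,140],"rot":[0,0,0]}
    - {"grip":0.5,"linear":[72.5,0.7,165],"rot":[0,0,0]}
    - {"grip":0.5,"linear":[72.5,0.7,178],"rot":[0,0,0]}
    - {"grip":0.5,"linear":[72.5,0.7,184],"rot":[0,0,0]}
    - {"grip":0.5,"linear":[72.5,0.7,186],"rot":[0,0,0]}
    - {"grip":0.5,"linear":[72.5,0.7,186],"rot":[0,0,0]}

```text
clock: 10.15
position: [480.8, 98.5, 13.9]
ee_rot: [0.0, 1.0, 0.0, 0.001]
contact_force: [0.3, 0.2, -1.9]
gripper_width: 52.9
grasp_force: 63.3
```

```bash
python3 - <<'E'
from h import *
p,st=shot();print(np.round(st['position'],2),np.round(st['sd'],2),np.round(st['contact_force'],1));go(479.5,98.1,7.6,90,st)
E
```

```text
[480.79  98.57  13.97] [0.02 0.03 0.02] [-0.4 -1.  -1.4]
lin [ 1.3 -0.5  6.4] rot [ 0.001  0.001 -0.   ] yawc 89.99 dyaw 0.0
```

Call:
arm_command:
  rows:
    - {"grip":0.5,"linear":[1.2,-0.4,2],"rot":[0,0,0]}
    - {"grip":0.5,"linear":[1.2,-0.4,4],"rot":[0,0,0]}
    - {"grip":0.5,"linear":[1.2,-0.4,5],"rot":[0,0,0]}
    - {"grip":0.5,"linear":[1.2,-0.4,5.7],"rot":[0,0,0]}
    - {"grip":0.5,"linear":[1.2,-0.4,6.2],"rot":[0,0,0]}
    - {"grip":0.5,"linear":[1.2,-0.4,6.2],"rot":[0,0,0]}

```text
clock: 11.05
position: [479.1, 97.9, 7.6]
ee_rot: [0.0, 1.0, -0.0, 0.0]
contact_force: [-2.8, 0.1, 5.8]
gripper_width: 52.9
grasp_force: 63.4
```

Call:
arm_command:
  rows:
    - {"grip":0.65,"linear":[0,0,0],"rot":[0,0,0]}
    - {"grip":0.75,"linear":[0,0,0],"rot":[0,0,0]}
    - {"grip":0.85,"linear":[0,0,0],"rot":[0,0,0]}
    - {"grip":1,"linear":[0,0,0],"rot":[0,0,0]}
    - {"grip":1,"linear":[0,0,0],"rot":[0,0,0]}
    - {"grip":1,"linear":[0,0,0],"rot":[0,0,0]}

```text
clock: 11.8
position: [479.1, 97.9, 7.1]
ee_rot: [0.0, 1.0, -0.0, -0.0]
contact_force: [0.1, 0.0, 0.1]
gripper_width: 85.3
grasp_force: 0.0
```

Call:
arm_command:
  rows:
    - {"grip":1,"linear":[0,0,-20],"rot":[0,0,0]}
    - {"grip":1,"linear":[0,0,-50],"rot":[0,0,0]}
    - {"grip":1,"linear":[0,0,-85],"rot":[0,0,0]}
    - {"grip":1,"linear":[-36,0,-130],"rot":[0,0,0]}
    - {"grip":1,"linear":[-73,0,-192],"rot":[0,0,0]}
    - {"grip":1,"linear":[-73,0,-192],"rot":[0,0,0]}
    - {"grip":1,"linear":[-73,0,-192],"rot":[0,0,0]}
    - {"grip":1,"linear":[-73,0,-192],"rot":[0,0,0]}

```text
clock: 12.8
position: [550.4, 97.5, 197.2]
ee_rot: [0.0, 1.0, -0.001, -0.002]
contact_force: [0.8, 0.2, 0.1]
gripper_width: 85.3
grasp_force: 0.0
```

```bash
cat >> h.py <<'E'
def colcen(p,st,guess,z,f,r=60):
    """centroid of mask f(im) in rectified plane z; returns world centre, minAreaRect size, angle"""
    im,g,(x0,y0,s)=coaster_info(p,st,guess,z); m=f(cv2.GaussianBlur(im,(0,0),1).astype(int)).astype(np.uint8)
    yy,xx=np.mgrid[:360,:360];m[np.hypot(xx-180,yy-180)>r/s]=0
    m=cv2.morphologyEx(m,cv2.MORPH_OPEN,np.ones((5,5),np.uint8))
    ct=max(cv2.findContours(m,cv2.RETR_EXTERNAL,cv2.CHAIN_APPROX_NONE)[0],key=cv2.contourArea)
    (cx,cy),(w,h),a=cv2.minAreaRect(ct);q=cv2.boxPoints(((cx,cy),(w,h),a))
    e=q[1]-q[0] if np.hypot(*(q[1]-q[0]))>np.hypot(*(q[2]-q[1])) else q[2]-q[1]
    return np.round([x0+s*cy,y0+s*cx],1),np.round([w*s,h*s],1),round(np.degrees(np.arctan2(e[0],e[1]))%180,1),im
E
python3 - <<'E'
from h import *
p,st=shot();print(np.round(st['position'],2),np.round(st['sd'],2),np.round(st['contact_force'],1))
r,im=sil(p,st,(479.5,98),thr=60,z=58.5);print(r)
# cork outer boundary
c=colcen(p,st,(479.5,98),2.5,lambda a:(a[...,0]-a[...,2]>35));print(c[:3])
cv2.imwrite('pics/bj2.png',np.hstack([im,c[3]])[...,::-1])
r,_=sil(p,st,(466,-111),thr=60,z=46);print('small jar',r);go(480+73,-111,200,90,st)
E
```

```text
[550.56  97.55 197.34] [0.16 0.06 0.13] [-0.1 -0.9 -0.6]
{'cen': array([478.6,  97.3]), 'rect': array([478.5,  97.5]), 'size': array([39., 39.]), 'ang': np.float32(0.0), 'area': np.float64(1209.25), 'thr': 60}
(array([479.8,  98.2]), array([88.9, 89.5]), np.float32(178.0))
small jar {'cen': array([ 481.8, -117.3]), 'rect': array([ 481.5, -117.2]), 'size': array([26. , 31.5]), 'ang': np.float32(90.0), 'area': np.float64(683.25), 'thr': 60}
lin [  -2.5 -208.6   -2.4] rot [-0.001 -0.004 -0.   ] yawc 89.99 dyaw 0.0
```

View pics/bj2.png

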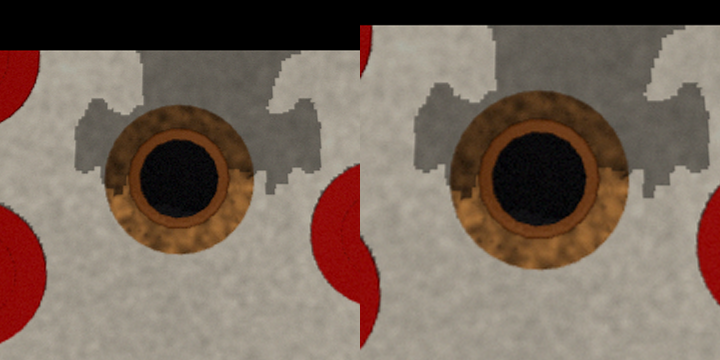

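The jar stands upright on the coaster, about 1 mm off centre (left panel, cap at (179,178) within the cork ring). On to the small jar.

Call:
arm_command:
  rows:
    - {"grip":1,"linear":[-3,-60,-3],"rot":[0,0,0]}
    - {"grip":1,"linear":[-3,-120,-3],"rot":[0,0,0]}
    - {"grip":1,"linear":[-3,-180,-3],"rot":[0,0,0]}
    - {"grip":1,"linear":[-3,-214,-3],"rot":[0,0,0]}
    - {"grip":1,"linear":[-3,-214,-3],"rot":[0,0,0]}
    - {"grip":1,"linear":[-3,-214,-3],"rot":[0,0,0]}
    - {"grip":1,"linear":[-3,-214,-3],"rot":[0,0,0]}

```text
clock: 13.82
position: [555.1, -115.0, 202.0]
ee_rot: [-0.001, 1.0, 0.0, -0.0]
contact_force: [0.4, -1.0, 0.8]
gripper_width: 85.3
grasp_force: 0.0
```

```bash
python3 - <<'E'
from h import *
p,st=shot();print(np.round(st['position'],2),np.round(st['sd'],2))
r,_=sil(p,st,(480,-117),thr=60,z=46);print('small jar',r);c=r['cen'];go(*c,2,90,st)
E
```

```text
[ 555.12 -115.02  202.04] [0.05 0.03 0.07]
small jar {'cen': array([ 482. , -121.6]), 'rect': array([ 482. , -121.5]), 'size': array([26., 26.]), 'ang': np.float32(0.0), 'area': np.float64(545.75), 'thr': 60}
lin [ 73.1  -6.5 200.1] rot [ 0.    -0.     0.001] yawc 90.08 dyaw -0.1
```

Call:
arm_command:
  rows:
    - {"grip":1,"linear":[40,-3,40],"rot":[0,0,0]}
    - {"grip":1,"linear":[73,-6,80],"rot":[0,0,0]}
    - {"grip":1,"linear":[73,-6,115],"rot":[0,0,0]}
    - {"grip":1,"linear":[73,-6,145],"rot":[0,0,0]}
    - {"grip":1,"linear":[73,-6,170],"rot":[0,0,0]}
    - {"grip":1,"linear":[73,-6,188],"rot":[0,0,0]}
    - {"grip":1,"linear":[73,-6,198],"rot":[0,0,0]}
    - {"grip":1,"linear":[73,-6,198.5],"rot":[0,0,0]}
    - {"grip":1,"linear":[73,-6,198.5],"rot":[0,0,0]}

```text
clock: 15.1
position: [482.7, -121.9, 4.2]
ee_rot: [-0.0, 1.0, 0.0, 0.001]
contact_force: [0.4, 0.3, 0.6]
gripper_width: 85.6
grasp_force: 0.0
```

Call:
arm_command:
  rows:
    - {"grip":0.7,"linear":[0,0,0],"rot":[0,0,0]}
    - {"grip":0.58,"linear":[0,0,0],"rot":[0,0,0]}
    - {"grip":0.5,"linear":[0,0,0],"rot":[0,0,0]}
    - {"grip":0.43,"linear":[0,0,0],"rot":[0,0,0]}
    - {"grip":0.36,"linear":[0,0,0],"rot":[0,0,0]}
    - {"grip":0.3,"linear":[0,0,0],"rot":[0,0,0]}
    - {"grip":0.3,"linear":[0,0,0],"rot":[0,0,0]}
    - {"grip":0.3,"linear":[0,0,0],"rot":[0,0,0]}

```text
clock: 16.1
position: [482.2, -122.1, 4.0]
ee_rot: [-0.0, 1.0, -0.0, 0.0]
contact_force: [-1.4, 0.5, 5.0]
gripper_width: 34.4
grasp_force: 59.5
```

Call:
arm_command:
  rows:
    - {"grip":0.3,"linear":[0,0,-5],"rot":[0,0,0]}
    - {"grip":0.3,"linear":[0,0,-15],"rot":[0,0,0]}
    - {"grip":0.3,"linear":[0,0,-35],"rot":[0,0,0]}
    - {"grip":0.3,"linear":[0,0,-65],"rot":[0,0,0]}
    - {"grip":0.3,"linear":[0,0,-95],"rot":[0,0,0]}
    - {"grip":0.3,"linear":[-7,-12,-125],"rot":[0,0,0]}
    - {"grip":0.3,"linear":[-20,-34,-155],"rot":[0,0,0]}
    - {"grip":0.3,"linear":[-40,-69,-180],"rot":[0,0,0]}
    - {"grip":0.3,"linear":[-65,-112,-193],"rot":[0,0,0]}
    - {"grip":0.3,"linear":[-90,-155,-196],"rot":[0,0,0]}

```text
clock: 17.35
position: [573.1, -278.5, 201.8]
ee_rot: [-0.0, 1.0, -0.0, 0.002]
contact_force: [1.0, -0.3, -0.6]
gripper_width: 34.8
grasp_force: 59.7
```

Call:
arm_command:
  rows:
    - {"grip":0.3,"linear":[-25,-43,0],"rot":[0,0,0]}
    - {"grip":0.3,"linear":[-48,-85,0],"rot":[0,0,0]}
    - {"grip":0.3,"linear":[-58,-103,0],"rot":[0,0,0]}
    - {"grip":0.3,"linear":[-63,-111,0],"rot":[0,0,0]}
    - {"grip":0.3,"linear":[-63,-111,0],"rot":[0,0,0]}
    - {"grip":0.3,"linear":[-63,-111,0],"rot":[0,0,0]}

```text
clock: 18.1
position: [634.8, -387.1, 200.1]
ee_rot: [-0.0, 1.0, 0.0, 0.0]
contact_force: [-0.2, 0.6, -0.6]
gripper_width: 34.5
grasp_force: 59.8
```

```bash
python3 - <<'E'
from h import *
p,st=shot();print(np.round(st['position'],2),np.round(st['sd'],2),st['gripper_width'],st['grasp_force'])
r,im=sil(p,st,(562,-388.5),thr=60);print(r);c=r['cen'];print(colcen(p,st,c,2.5,lambda a:(a[...,0]-a[...,2]>35))[:3]);go(*c,6.5,90,st)
E
```

```text
[ 634.84 -387.14  200.22] [0.05 0.02 0.1 ] 34.51164801260906 59.79205369949341
{'cen': array([ 561.7, -388.6]), 'rect': array([ 561.6, -388.4]), 'size': array([36.4, 35.4]), 'ang': np.float32(45.0), 'area': np.float64(1044.5), 'thr': 60}
(array([ 562.2, -388.6]), array([89., 90.]), np.float32(90.0))
lin [ 73.2  -1.4 193.7] rot [0.    0.    0.001] yawc 90.04 dyaw -0.0
```

Call:
arm_command:
  rows:
    - {"grip":0.3,"linear":[36,-0.5,10],"rot":[0,0,0]}
    - {"grip":0.3,"linear":[65,-1,40],"rot":[0,0,0]}
    - {"grip":0.3,"linear":[73,-1,75],"rot":[0,0,0]}
    - {"grip":0.3,"linear":[73,-1,110],"rot":[0,0,0]}
    - {"grip":0.3,"linear":[73,-1,140],"rot":[0,0,0]}
    - {"grip":0.3,"linear":[73,-1,165],"rot":[0,0,0]}
    - {"grip":0.3,"linear":[73,-1,180],"rot":[0,0,0]}
    - {"grip":0.3,"linear":[73,-1,188],"rot":[0,0,0]}
    - {"grip":0.3,"linear":[73,-1,188],"rot":[0,0,0]}
    - {"grip":0.3,"linear":[73,-1,188],"rot":[0,0,0]}

```text
clock: 19.5
position: [562.7, -389.4, 12.8]
ee_rot: [-0.0, 1.0, -0.0, 0.001]
contact_force: [-0.1, -0.8, -0.7]
gripper_width: 34.7
grasp_force: 59.8
```

```bash
python3 - <<'E'
from h import *
p,st=shot();print(np.round(st['position'],2),np.round(st['sd'],2));go(562,-388.2,6.5,90,st)
E
```

```text
[ 562.69 -389.38   12.76] [0.05 0.03 0.04]
lin [0.7 1.2 6.3] rot [-0.001  0.002  0.   ] yawc 90.0 dyaw -0.0
```

Call:
arm_command:
  rows:
    - {"grip":0.3,"linear":[0.7,1.2,2],"rot":[0,0,0]}
    - {"grip":0.3,"linear":[0.7,1.2,4],"rot":[0,0,0]}
    - {"grip":0.3,"linear":[0.7,1.2,5],"rot":[0,0,0]}
    - {"grip":0.3,"linear":[0.7,1.2,5.7],"rot":[0,0,0]}
    - {"grip":0.3,"linear":[0.7,1.2,6.2],"rot":[0,0,0]}
    - {"grip":0.3,"linear":[0.7,1.2,6.2],"rot":[0,0,0]}

```text
clock: 20.4
position: [561.1, -387.8, 6.6]
ee_rot: [-0.0, 1.0, -0.0, -0.0]
contact_force: [-2.2, 2.1, 6.5]
gripper_width: 34.2
grasp_force: 60.0
```

Call:
arm_command:
  rows:
    - {"grip":0.45,"linear":[0,0,0],"rot":[0,0,0]}
    - {"grip":0.55,"linear":[0,0,0],"rot":[0,0,0]}
    - {"grip":0.7,"linear":[0,0,0],"rot":[0,0,0]}
    - {"grip":0.9,"linear":[0,0,0],"rot":[0,0,0]}
    - {"grip":1,"linear":[0,0,0],"rot":[0,0,0]}
    - {"grip":1,"linear":[0,0,0],"rot":[0,0,0]}

```text
clock: 21.15
position: [561.3, -387.9, 5.4]
ee_rot: [0.0, 1.0, 0.0, -0.0]
contact_force: [-0.4, 0.6, -0.2]
gripper_width: 85.2
grasp_force: 0.0
```

Call:
arm_command:
  rows:
    - {"grip":1,"linear":[0,0,-20],"rot":[0,0,0]}
    - {"grip":1,"linear":[0,0,-50],"rot":[0,0,0]}
    - {"grip":1,"linear":[0,0,-85],"rot":[0,0,0]}
    - {"grip":1,"linear":[-36,0,-130],"rot":[0,0,0]}
    - {"grip":1,"linear":[-73,0,-192],"rot":[0,0,0]}
    - {"grip":1,"linear":[-73,0,-192],"rot":[0,0,0]}
    - {"grip":1,"linear":[-73,0,-192],"rot":[0,0,0]}
    - {"grip":1,"linear":[-73,0,-192],"rot":[0,0,0]}

```text
clock: 22.15
position: [632.9, -387.5, 195.9]
ee_rot: [0.0, 1.0, 0.001, -0.001]
contact_force: [-0.3, 0.4, -0.6]
gripper_width: 85.3
grasp_force: 0.0
```

```bash
python3 - <<'E'
from h import *
p,st=shot();print(np.round(st['position'],2),np.round(st['sd'],2),np.round(st['contact_force'],1))
r,im=sil(p,st,(562,-388),thr=60,z=48.5);print(r)
c=colcen(p,st,(562,-388),2.5,lambda a:(a[...,0]-a[...,2]>35));print(c[:3])
go(375+73,237,200,90,st)
E
```

```text
[ 632.96 -387.64  195.85] [0.07 0.1  0.08] [-0.4  0.6  0.3]
{'cen': array([ 561.2, -388.3]), 'rect': array([ 561. , -388.5]), 'size': array([26., 26.]), 'ang': np.float32(0.0), 'area': np.float64(541.75), 'thr': 60}
(array([ 562.2, -388. ]), array([88.5, 89. ]), np.float32(90.0))
lin [185.4 624.5  -2.7] rot [ 0.001 -0.003 -0.001] yawc 89.96 dyaw 0.0
```

Small jar stands about 1 mm off centre, good. Next the stamp.

Call:
arm_command:
  rows:
    - {"grip":1,"linear":[185,624,-3],"rot":[0,0,0]}
    - {"grip":1,"linear":[185,624,-3],"rot":[0,0,0]}
    - {"grip":1,"linear":[185,624,-3],"rot":[0,0,0]}
    - {"grip":1,"linear":[185,624,-3],"rot":[0,0,0]}
    - {"grip":1,"linear":[185,624,-3],"rot":[0,0,0]}
    - {"grip":1,"linear":[185,624,-3],"rot":[0,0,0]}
    - {"grip":1,"linear":[185,624,-3],"rot":[0,0,0]}
    - {"grip":1,"linear":[185,624,-3],"rot":[0,0,0]}
    - {"grip":1,"linear":[185,624,-3],"rot":[0,0,0]}
    - {"grip":1,"linear":[185,624,-3],"rot":[0,0,0]}

```text
clock: 23.55
position: [455.7, 212.7, 200.2]
ee_rot: [0.0, 1.0, -0.0, 0.0]
contact_force: [0.8, 0.3, -0.2]
gripper_width: 85.4
grasp_force: 0.0
```

Call:
arm_command:
  rows:
    - {"grip":1,"linear":[0,0,0],"rot":[0,0,0]}
    - {"grip":1,"linear":[0,0,0],"rot":[0,0,0]}
    - {"grip":1,"linear":[0,0,0],"rot":[0,0,0]}

```text
clock: 23.92
position: [456.9, 210.0, 200.1]
ee_rot: [0.001, 1.0, -0.0, -0.0]
contact_force: [1.2, -0.1, -0.7]
gripper_width: 85.7
grasp_force: 0.0
```

```bash
python3 - <<'E'
from h import *
p,st=shot();print(np.round(st['position'],2),np.round(st['sd'],2))
for r in models.tip_of(p,'stamp')[:2]: print(r['score'],r['pixel'],px2w(p,r['pixel'],0,st)); 
w=px2w(p,models.tip_of(p,'stamp')[0]['pixel'],0,st)[:2]
c=colcen(p,st,w,16,lambda a:(a[...,0]-a[...,2]>35));print(c[:3])
d=colcen(p,st,w,60,lambda a:(a[...,0]>150)&(a[...,0]-a[...,2]>35));print(d[:3])
r,_=sil(p,st,(520,360),thr=60);print(r)
cv2.imwrite('pics/st.png',np.hstack([c[3],d[3]])[...,::-1])
E
```

```text
[457.04 209.98 200.16] [0.07 0.03 0.05]
0.85 [349.9, 90.5] [384.66065593 238.91753332   0.        ]
(array([385.2, 235.8]), array([44.1, 43.4]), np.float32(81.9))Traceback (most recent call last):
  File "<stdin>", line 6, in <module>
  File "h.py", line 54, in colcen
    ct=max(cv2.findContours(m,cv2.RETR_EXTERNAL,cv2.CHAIN_APPROX_NONE)[0],key=cv2.contourArea)
ValueError: max() iterable argument is empty
```

Call:
arm_command:
  rows:
    - {"grip":1,"linear":[0,26,0],"rot":[0,0,0]}
    - {"grip":1,"linear":[0,26,0],"rot":[0,0,0]}
    - {"grip":1,"linear":[0,26,0],"rot":[0,0,0]}
    - {"grip":1,"linear":[0,26,0],"rot":[0,0,0]}

```text
clock: 24.68
position: [456.7, 236.7, 200.3]
ee_rot: [0.0, 1.0, -0.0, -0.0]
contact_force: [-0.9, 0.1, -0.3]
gripper_width: 85.5
grasp_force: 0.0
```

```bash
python3 - <<'E'
from h import *
p,st=shot();print(np.round(st['position'],2),np.round(st['sd'],2))
for t in (25,35,50):
  c=colcen(p,st,(385,236),16,lambda a:(a[...,0]-a[...,2]>t),r=45);print(c[:3])
r,_=sil(p,st,(520,360),thr=60);print(r)
cv2.imwrite('pics/st.png',cv2.resize(c[3],(500,500))[...,::-1])
go(*c[0],0,float(c[2])%90 if c[2]%90>45 else 90+float(c[2])%90,st)
E
```

```text
[456.72 236.79 200.3 ] [0.02 0.06 0.03]
(array([385.2, 235.8]), array([45. , 44.5]), np.float32(81.7))
(array([385.2, 235.8]), array([44. , 43.5]), np.float32(81.5))
(array([394.1, 234.5]), array([43.1, 24.5]), np.float32(81.7))
{'cen': array([561.7, 369.9]), 'rect': array([563.3, 363.4]), 'size': array([138.9,  65.2]), 'ang': np.float32(27.9), 'area': np.float64(4609.0), 'thr': 60}
lin [ 62.6  -2.3 200.3] rot [-0.    -0.     0.144] yawc 89.96 dyaw -8.3
```

View pics/st.png

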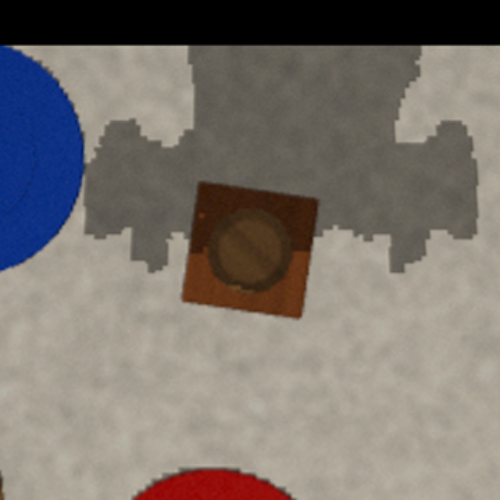

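The stamp base shows at (250,248) in the picture, turned about -8.3°, centre at world (385.2,235.8). I grasp it by the base sides.

Call:
arm_command:
  rows:
    - {"grip":1,"linear":[40,0,30],"rot":[0,0,0.08]}
    - {"grip":1,"linear":[71.5,-0.6,70],"rot":[0,0,0.145]}
    - {"grip":1,"linear":[71.5,-0.6,110],"rot":[0,0,0.145]}
    - {"grip":1,"linear":[71.5,-0.6,145],"rot":[0,0,0.145]}
    - {"grip":1,"linear":[71.5,-0.6,170],"rot":[0,0,0.145]}
    - {"grip":1,"linear":[71.5,-0.6,188],"rot":[0,0,0.145]}
    - {"grip":1,"linear":[71.5,-0.6,197],"rot":[0,0,0.145]}
    - {"grip":1,"linear":[71.5,-0.6,199],"rot":[0,0,0.145]}
    - {"grip":1,"linear":[71.5,-0.6,199],"rot":[0,0,0.145]}

```text
clock: 25.95
position: [385.6, 237.1, 1.8]
ee_rot: [0.072, 0.997, 0.0, 0.0]
contact_force: [-0.9, 0.0, -0.4]
gripper_width: 85.7
grasp_force: 0.0
```

Call:
arm_command:
  rows:
    - {"grip":0.75,"linear":[0,0,0],"rot":[0,0,0]}
    - {"grip":0.65,"linear":[0,0,0],"rot":[0,0,0]}
    - {"grip":0.57,"linear":[0,0,0],"rot":[0,0,0]}
    - {"grip":0.5,"linear":[0,0,0],"rot":[0,0,0]}
    - {"grip":0.43,"linear":[0,0,0],"rot":[0,0,0]}
    - {"grip":0.4,"linear":[0,0,0],"rot":[0,0,0]}
    - {"grip":0.4,"linear":[0,0,0],"rot":[0,0,0]}

```text
clock: 26.82
position: [385.4, 236.8, 1.8]
ee_rot: [0.072, 0.997, 0.0, 0.0]
contact_force: [-1.5, -0.9, 5.6]
gripper_width: 42.5
grasp_force: 60.4
```

Call:
arm_command:
  rows:
    - {"grip":0.4,"linear":[0,0,-5],"rot":[0,0,0]}
    - {"grip":0.4,"linear":[0,0,-15],"rot":[0,0,0]}
    - {"grip":0.4,"linear":[0,0,-35],"rot":[0,0,0]}
    - {"grip":0.4,"linear":[0,0,-65],"rot":[0,0,0]}
    - {"grip":0.4,"linear":[0,0,-95],"rot":[0,0,0]}
    - {"grip":0.4,"linear":[0,0,-130],"rot":[0,0,0]}
    - {"grip":0.4,"linear":[0,0,-160],"rot":[0,0,0]}
    - {"grip":0.4,"linear":[0,0,-185],"rot":[0,0,0]}
    - {"grip":0.4,"linear":[0,0,-198],"rot":[0,0,0]}

```text
clock: 27.95
position: [385.4, 236.9, 201.0]
ee_rot: [0.073, 0.997, 0.001, 0.001]
contact_force: [-0.6, 0.6, -2.0]
gripper_width: 42.1
grasp_force: 61.2
```

Call:
arm_command:
  rows:
    - {"grip":0.4,"linear":[-12,-12,0],"rot":[0,0,0.05]}
    - {"grip":0.4,"linear":[-37,-38,0],"rot":[0,0,0.12]}
    - {"grip":0.4,"linear":[-74,-77,0],"rot":[0,0,0.25]}
    - {"grip":0.4,"linear":[-111,-115,0],"rot":[0,0,0.38]}
    - {"grip":0.4,"linear":[-148,-153,0],"rot":[0,0,0.5]}
    - {"grip":0.4,"linear":[-185,-191,0],"rot":[0,0,0.62]}
    - {"grip":0.4,"linear":[-222,-230,0],"rot":[0,0,0.74]}
    - {"grip":0.4,"linear":[-259,-268,0],"rot":[0,0,0.85]}
    - {"grip":0.4,"linear":[-296,-306,0],"rot":[0,0,0.92]}
    - {"grip":0.4,"linear":[-325,-336,0],"rot":[0,0,0.94]}

```text
clock: 29.2
position: [658.6, -144.6, 198.0]
ee_rot: [0.517, 0.856, -0.0, -0.001]
contact_force: [0.1, -0.4, 0.1]
gripper_width: 42.8
grasp_force: 61.2
```

```bash
python3 - <<'E'
from h import *
p,st=shot(n=1);print(np.round(st['position'],2),st['gripper_width'],st['grasp_force'],np.round(st['joints'],2));go(695.8,-195,200,27.9,st)
E
```

```text
[ 658.64 -144.56  198.02] 42.76836289237557 61.15763068199158 [ 0.02  0.49  0.1  -0.   -1.18 -2.68]
lin [-61.9   9.5  -2.1] rot [-0.002 -0.001 -0.003] yawc 27.7 dyaw 0.2
```

Call:
arm_command:
  rows:
    - {"grip":0.4,"linear":[-30,5,-2],"rot":[0,0,-0.003]}
    - {"grip":0.4,"linear":[-55,9,-2],"rot":[0,0,-0.003]}
    - {"grip":0.4,"linear":[-62,9.5,-2],"rot":[0,0,-0.003]}
    - {"grip":0.4,"linear":[-62,9.5,-2],"rot":[0,0,-0.003]}
    - {"grip":0.4,"linear":[-62,9.5,-2],"rot":[0,0,-0.003]}

```text
clock: 29.88
position: [695.1, -192.3, 201.3]
ee_rot: [0.515, 0.857, -0.0, -0.0]
contact_force: [0.6, -0.6, -0.4]
gripper_width: 42.3
grasp_force: 61.2
```

```bash
python3 - <<'E'
from h import *
p,st=shot();print(np.round(st['position'],2),np.round(st['sd'],2),st['gripper_width'])
for t in (50,60,70):
  r,im=sil(p,st,(661.6,-130.7),thr=t);print(r)
c=r['rect'];print(colcen(p,st,c,2.5,lambda a:(a[...,0]-a[...,2]>35))[:3]);go(*c,10,float(r['ang'])%90,st);save(p,'w3')
E
```

```text
[ 695.2  -192.26  201.48] [0.08 0.03 0.16] 42.34807002621077
{'cen': array([ 661.8, -130.9]), 'rect': array([ 661.4, -131.2]), 'size': array([44.5, 43.4]), 'ang': np.float32(28.3), 'area': np.float64(1852.25), 'thr': 50}
{'cen': array([ 661.7, -131. ]), 'rect': array([ 660.8, -131.5]), 'size': array([46.2, 43.9]), 'ang': np.float32(28.2), 'area': np.float64(1896.25), 'thr': 60}
{'cen': array([ 661.5, -131.1]), 'rect': array([ 660.5, -131.8]), 'size': array([47.6, 44.5]), 'ang': np.float32(28.2), 'area': np.float64(1944.75), 'thr': 70}
(array([ 662. , -130.8]), array([90., 90.]), np.float32(0.0))
lin [ 69.6  -2.2 191.5] rot [-0.    -0.    -0.003] yawc 28.04 dyaw 0.2
```

View pics/w3.png

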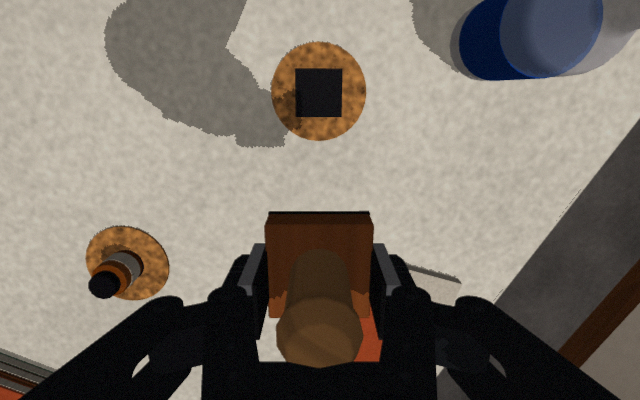

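The silhouette at (319,92) is square to the image and so to the held stamp. The bottle is well clear at the upper right. Descend.

Call:
arm_command:
  rows:
    - {"grip":0.4,"linear":[35,0,10],"rot":[0,0,-0.003]}
    - {"grip":0.4,"linear":[62,0,40],"rot":[0,0,-0.003]}
    - {"grip":0.4,"linear":[70,0,75],"rot":[0,0,-0.003]}
    - {"grip":0.4,"linear":[70,0,110],"rot":[0,0,-0.003]}
    - {"grip":0.4,"linear":[70,0,140],"rot":[0,0,-0.003]}
    - {"grip":0.4,"linear":[70,0,165],"rot":[0,0,-0.003]}
    - {"grip":0.4,"linear":[70,0,180],"rot":[0,0,-0.003]}
    - {"grip":0.4,"linear":[70,0,190],"rot":[0,0,-0.003]}
    - {"grip":0.4,"linear":[70,0,190],"rot":[0,0,-0.003]}
    - {"grip":0.4,"linear":[70,0,190],"rot":[0,0,-0.003]}

```text
clock: 31.28
position: [663.5, -131.3, 12.4]
ee_rot: [0.514, 0.858, 0.0, 0.001]
contact_force: [0.1, 0.2, -0.9]
gripper_width: 42.5
grasp_force: 61.2
```

```bash
python3 - <<'E'
from h import *
p,st=shot();print(np.round(st['position'],2),np.round(st['sd'],2));go(662.3,-130.6,4.3,28.2,st)
E
```

```text
[ 663.49 -131.34   12.39] [0.04 0.02 0.03]
lin [ 1.2 -0.7  8.1] rot [ 0.002  0.001 -0.   ] yawc 28.18 dyaw 0.0
```

Call:
arm_command:
  rows:
    - {"grip":0.4,"linear":[1.2,-0.7,3],"rot":[0,0,0]}
    - {"grip":0.4,"linear":[1.2,-0.7,5.5],"rot":[0,0,0]}
    - {"grip":0.4,"linear":[1.2,-0.7,6.8],"rot":[0,0,0]}
    - {"grip":0.4,"linear":[1.2,-0.7,7.5],"rot":[0,0,0]}
    - {"grip":0.4,"linear":[1.2,-0.7,8],"rot":[0,0,0]}
    - {"grip":0.4,"linear":[1.2,-0.7,8],"rot":[0,0,0]}

```text
clock: 32.17
position: [661.3, -130.6, 4.5]
ee_rot: [0.514, 0.858, -0.0, -0.0]
contact_force: [-3.3, 0.3, 5.9]
gripper_width: 42.0
grasp_force: 62.0
```

```bash
python3 - <<'E'
from h import *
p,st=shot();print(np.round(st['position'],2),np.round(st['contact_force'],1));go(662.3,-130.6,4.3,28.2,st)
E
```

```text
[ 661.34 -130.57    4.45] [-2.4  0.2  5.8]
lin [-0.5  0.8  0.2] rot [-0. -0. -0.] yawc 28.18 dyaw 0.0
```

Call:
arm_command:
  rows:
    - {"grip":0.4,"linear":[-0.5,0.9,-0.4],"rot":[0,0,0]}
    - {"grip":0.4,"linear":[-0.5,0.9,-0.4],"rot":[0,0,0]}
    - {"grip":0.55,"linear":[-0.5,0.9,-0.4],"rot":[0,0,0]}
    - {"grip":0.65,"linear":[-0.5,0.9,-0.4],"rot":[0,0,0]}
    - {"grip":0.8,"linear":[-0.5,0.9,-0.4],"rot":[0,0,0]}
    - {"grip":1,"linear":[-0.5,0.9,-0.4],"rot":[0,0,0]}
    - {"grip":1,"linear":[-0.5,0.9,-0.4],"rot":[0,0,0]}
    - {"grip":1,"linear":[-0.5,0.9,-0.4],"rot":[0,0,0]}

```text
clock: 33.33
position: [662.6, -130.6, 3.7]
ee_rot: [0.514, 0.858, 0.0, 0.0]
contact_force: [-0.4, 0.5, 0.3]
gripper_width: 85.5
grasp_force: 0.0
```

Call:
arm_command:
  rows:
    - {"grip":1,"linear":[0,0,-20],"rot":[0,0,0]}
    - {"grip":1,"linear":[0,0,-50],"rot":[0,0,0]}
    - {"grip":1,"linear":[0,0,-85],"rot":[0,0,0]}
    - {"grip":1,"linear":[-36,0,-130],"rot":[0,0,0]}
    - {"grip":1,"linear":[-71,0,-192],"rot":[0,0,0]}
    - {"grip":1,"linear":[-71,0,-192],"rot":[0,0,0]}
    - {"grip":1,"linear":[-71,0,-192],"rot":[0,0,0]}
    - {"grip":1,"linear":[-71,0,-192],"rot":[0,0,0]}

```text
clock: 34.33
position: [695.0, -192.4, 194.2]
ee_rot: [0.514, 0.858, -0.0, -0.002]
contact_force: [0.4, -0.2, -0.0]
gripper_width: 85.0
grasp_force: 0.0
```

```bash
python3 - <<'E'
from h import *
p,st=shot();print(np.round(st['position'],2),np.round(st['sd'],2),np.round(st['contact_force'],1))
c=colcen(p,st,(662,-131),2.5,lambda a:(a[...,0]-a[...,2]>35));print('cork',c[:3])
im=coaster_info(p,st,(662,-131),18.5)[0]
cv2.imwrite('pics/st2.png',cv2.resize(im,(540,540),interpolation=cv2.INTER_CUBIC)[...,::-1])
go(642+73,132,200,90,st)
E
```

```text
[ 695.09 -192.4   194.11] [0.1  0.02 0.08] [-0.3 -0.5  0. ]
cork (array([ 662.5, -130.2]), array([88.9, 90.2]), np.float32(125.5))
lin [276.5 170.8  -5.8] rot [-1.000e-03 -3.000e-03 -1.079e+00] yawc 28.2 dyaw 61.8
```

View pics/st2.png

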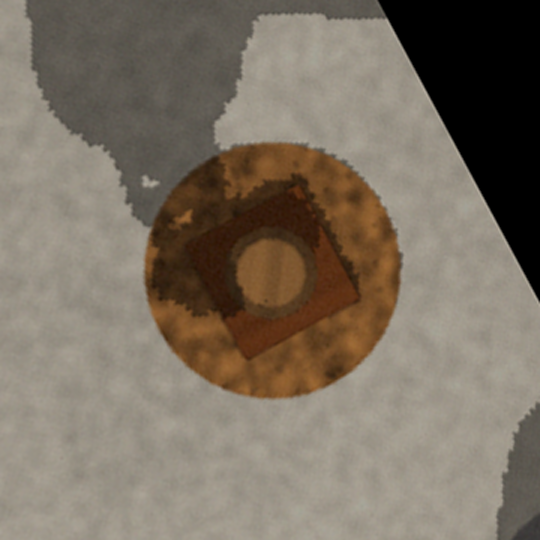

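The stamp sits on its coaster with its base centre at picture (273,272), aligned and within about 0.3 mm of the coaster centre. Now to the eraser, swinging wide of the bottle.

Call:
arm_command:
  rows:
    - {"grip":1,"linear":[60,-7,-15],"rot":[0,0,-0.15]}
    - {"grip":1,"linear":[120,-14,-30],"rot":[0,0,-0.32]}
    - {"grip":1,"linear":[180,-20,-30],"rot":[0,0,-0.5]}
    - {"grip":1,"linear":[184,-20,-30],"rot":[0,0,-0.66]}
    - {"grip":1,"linear":[184,-20,-30],"rot":[0,0,-0.82]}
    - {"grip":1,"linear":[205,25,-20],"rot":[0,0,-0.98]}
    - {"grip":1,"linear":[225,70,-6],"rot":[0,0,-1.079]}
    - {"grip":1,"linear":[245,115,-6],"rot":[0,0,-1.079]}
    - {"grip":1,"linear":[265,155,-6],"rot":[0,0,-1.079]}
    - {"grip":1,"linear":[276,171,-6],"rot":[0,0,-1.079]}

```text
clock: 35.72
position: [716.9, 133.1, 199.8]
ee_rot: [-0.001, 1.0, -0.0, -0.001]
contact_force: [0.0, -0.1, -0.1]
gripper_width: 85.2
grasp_force: 0.0
```

Call:
arm_command:
  rows:
    - {"grip":1,"linear":[0,0,0],"rot":[0,0,0]}
    - {"grip":1,"linear":[0,0,0],"rot":[0,0,0]}
    - {"grip":1,"linear":[0,0,0],"rot":[0,0,0]}

```text
clock: 36.1
position: [716.1, 129.6, 202.3]
ee_rot: [0.001, 1.0, 0.0, 0.0]
contact_force: [-0.5, -1.4, 0.8]
gripper_width: 85.6
grasp_force: 0.0
```

```bash
python3 - <<'E'
from h import *
p,st=shot();print(np.round(st['position'],2),np.round(st['sd'],2))
im=coaster_info(p,st,(642,131),20)[0]
# eraser top: white + brown, brighter/redder than shadowed table
for t in(30,):
  c=colcen(p,st,(642,131),20,lambda a:(a[...,0]-a[...,2]>t),r=45);print('sleeve',c[:3])
c=colcen(p,st,(642,131),20,lambda a:(a.min(2)>185)|(a[...,0]-a[...,2]>30),r=45);print('whole',c[:3])
print(im[::60,::60].max(2))
cv2.imwrite('pics/er.png',cv2.resize(im,(540,540),interpolation=cv2.INTER_CUBIC)[...,::-1])
E
```

```text
[716.21 129.72 202.35] [0.07 0.09 0.03]
sleeve (array([639.8, 137.9]), array([31.3, 40.5]), np.float32(153.4))
whole (array([639.8, 137.9]), array([31.3, 40.5]), np.float32(153.4))
[[  0   0   0   0   0   0]
 [139 140 142  84  85 145]
 [145 120  88  89  86  85]
 [140 149 147  65 155  82]
 [147 156 151 150 157 153]
 [150 150 146 145 154 152]]
```

View pics/er.png

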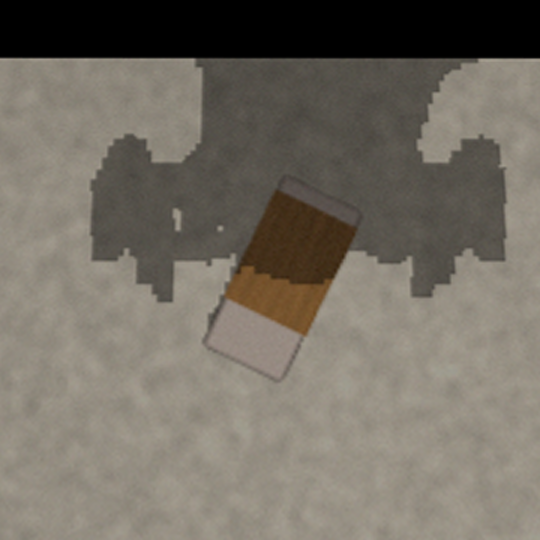

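The eraser's top corners are at (286,175), (361,212), (281,381) and (205,344). That puts its centre at world (644.7,135.4) and its length at about -26°. Grasp it across the width.

Call:
arm_command:
  rows:
    - {"grip":1,"linear":[35,3,30],"rot":[0,0,0.16]}
    - {"grip":1,"linear":[71.5,6,65],"rot":[0,0,0.32]}
    - {"grip":1,"linear":[71.5,6,100],"rot":[0,0,0.452]}
    - {"grip":1,"linear":[71.5,6,140],"rot":[0,0,0.452]}
    - {"grip":1,"linear":[71.5,6,170],"rot":[0,0,0.452]}
    - {"grip":1,"linear":[71.5,6,188],"rot":[0,0,0.452]}
    - {"grip":1,"linear":[71.5,6,198],"rot":[0,0,0.452]}
    - {"grip":1,"linear":[71.5,6,200],"rot":[0,0,0.452]}
    - {"grip":1,"linear":[71.5,6,200],"rot":[0,0,0.452]}

```text
clock: 37.38
position: [645.8, 137.1, 2.7]
ee_rot: [0.224, 0.975, 0.001, 0.001]
contact_force: [0.3, 0.3, 0.1]
gripper_width: 85.6
grasp_force: 0.0
```

Call:
arm_command:
  rows:
    - {"grip":0.7,"linear":[0,0,0],"rot":[0,0,0]}
    - {"grip":0.55,"linear":[0,0,0],"rot":[0,0,0]}
    - {"grip":0.45,"linear":[0,0,0],"rot":[0,0,0]}
    - {"grip":0.38,"linear":[0,0,0],"rot":[0,0,0]}
    - {"grip":0.32,"linear":[0,0,0],"rot":[0,0,0]}
    - {"grip":0.25,"linear":[0,0,0],"rot":[0,0,0]}
    - {"grip":0.25,"linear":[0,0,0],"rot":[0,0,0]}
    - {"grip":0.25,"linear":[0,0,0],"rot":[0,0,0]}

```text
clock: 38.38
position: [645.4, 137.0, 2.0]
ee_rot: [0.224, 0.975, 0.0, 0.0]
contact_force: [0.0, 0.5, 3.0]
gripper_width: 28.6
grasp_force: 59.7
```

Call:
arm_command:
  rows:
    - {"grip":0.25,"linear":[0,0,-5],"rot":[0,0,0]}
    - {"grip":0.25,"linear":[0,0,-20],"rot":[0,0,0]}
    - {"grip":0.25,"linear":[0,0,-50],"rot":[0,0,0]}
    - {"grip":0.25,"linear":[0,0,-85],"rot":[0,0,0]}
    - {"grip":0.25,"linear":[15,15,-120],"rot":[0,0,0]}
    - {"grip":0.25,"linear":[45,48,-155],"rot":[0,0,0]}
    - {"grip":0.25,"linear":[80,85,-185],"rot":[0,0,0]}
    - {"grip":0.25,"linear":[115,122,-198],"rot":[0,0,0]}
    - {"grip":0.25,"linear":[135,144,-198],"rot":[0,0,0]}
    - {"grip":0.25,"linear":[141,149,-198],"rot":[0,0,0]}

```text
clock: 39.62
position: [582.5, 334.2, 200.5]
ee_rot: [0.223, 0.975, 0.0, 0.0]
contact_force: [0.8, 0.6, -1.0]
gripper_width: 28.5
grasp_force: 59.3
```

Call:
arm_command:
  rows:
    - {"grip":0.25,"linear":[0,0,0],"rot":[0,0,0]}
    - {"grip":0.25,"linear":[0,0,0],"rot":[0,0,0]}

```text
clock: 39.88
position: [583.6, 331.3, 199.7]
ee_rot: [0.225, 0.974, -0.0, -0.0]
contact_force: [0.2, -0.3, -0.5]
gripper_width: 28.7
grasp_force: 59.3
```

```bash
python3 - <<'E'
from h import *
p,st=shot();print(np.round(st['position'],2),np.round(st['sd'],2),st['gripper_width'])
q=models.tip_of(p,'bar_coaster')[0];w=px2w(p,q['pixel'],2.5,st)[:2];print(q['score'],w)
for t in (50,60,70):
  r,im=sil(p,st,w,thr=t);print(r)
c=r['rect'];print(colcen(p,st,c,2.5,lambda a:(a[...,0]-a[...,2]>35))[:3]);go(*c,10,float(r['ang'])+90,st)
E
```

```text
[583.68 331.25 199.67] [0.05 0.04 0.02] 28.865590916180075
0.79 [523.02322571 359.59306129]
{'cen': array([523.3, 359.3]), 'rect': array([523.6, 359.1]), 'size': array([64.3, 31.3]), 'ang': np.float32(22.2), 'area': np.float64(1917.25), 'thr': 50}
{'cen': array([523.1, 359.1]), 'rect': array([524.7, 356.2]), 'size': array([65.1, 38.6]), 'ang': np.float32(21.9), 'area': np.float64(1998.75), 'thr': 60}
{'cen': array([522.5, 358.2]), 'rect': array([523.5, 356.1]), 'size': array([70.1, 47.5]), 'ang': np.float32(12.2), 'area': np.float64(2234.5), 'thr': 70}
(array([524.2, 359.6]), array([88.5, 90. ]), np.float32(90.0))
lin [ 65.   -3.9 189.7] rot [-0.    -0.    -0.667] yawc 64.01 dyaw 38.2
```

Call:
arm_command:
  rows:
    - {"grip":0.25,"linear":[3,10,0],"rot":[0,0,-0.13]}
    - {"grip":0.25,"linear":[6,20,0],"rot":[0,0,-0.28]}
    - {"grip":0.25,"linear":[10,32,0],"rot":[0,0,-0.43]}
    - {"grip":0.25,"linear":[14,44,0],"rot":[0,0,-0.58]}
    - {"grip":0.25,"linear":[17,52,0],"rot":[0,0,-0.73]}
    - {"grip":0.25,"linear":[17,54,0],"rot":[0,0,-0.841]}
    - {"grip":0.25,"linear":[17,54,0],"rot":[0,0,-0.841]}
    - {"grip":0.25,"linear":[17,54,0],"rot":[0,0,-0.841]}
    - {"grip":0.25,"linear":[17,54,0],"rot":[0,0,-0.841]}

```text
clock: 41.2
position: [591.7, 388.2, 199.8]
ee_rot: [-0.193, 0.981, 0.0, 0.0]
contact_force: [0.2, -0.1, -0.4]
gripper_width: 29.0
grasp_force: 59.3
```

```bash
python3 - <<'E'
from h import *
p,st=shot();print(np.round(st['position'],2),np.round(st['sd'],2),st['gripper_width'])
for t in (40,50):
  r,im=sil(p,st,(524,359.5),thr=t);print(r)
print(colcen(p,st,(524,359.5),2.5,lambda a:(a[...,0]-a[...,2]>30))[:3])
c=r['rect'];go(*c,10,float(r['ang'])+90,st)
save(p,'w4')
E
```

```text
[591.7  388.25 199.77] [0.   0.05 0.02] 28.573291862557983
{'cen': array([523.9, 359.8]), 'rect': array([524. , 359.7]), 'size': array([62.9, 29.9]), 'ang': np.float32(22.5), 'area': np.float64(1834.25), 'thr': 40}
{'cen': array([523.9, 359.8]), 'rect': array([524. , 359.8]), 'size': array([63.5, 30.6]), 'ang': np.float32(22.4), 'area': np.float64(1887.5), 'thr': 50}
(array([524.2, 359.2]), array([89.9, 89.9]), np.float32(61.7))
lin [ 73.4  -0.7 189.8] rot [ 0.     0.    -0.003] yawc 112.22 dyaw 0.2
```

View pics/w4.png

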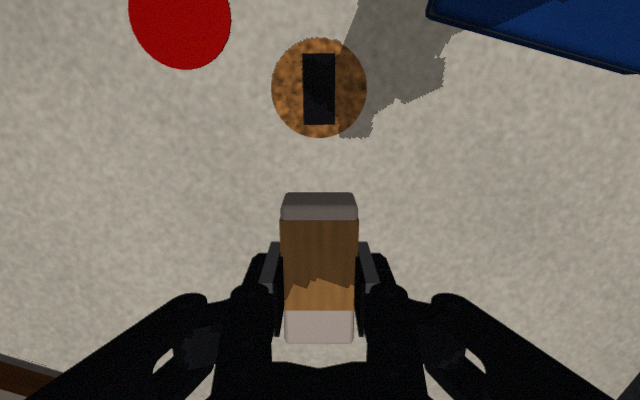

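The silhouette bar at (319,90) lines up with the held eraser. Descend.

Call:
arm_command:
  rows:
    - {"grip":0.25,"linear":[36,0,10],"rot":[0,0,-0.003]}
    - {"grip":0.25,"linear":[65,0,40],"rot":[0,0,-0.003]}
    - {"grip":0.25,"linear":[73.5,0,75],"rot":[0,0,-0.003]}
    - {"grip":0.25,"linear":[73.5,0,110],"rot":[0,0,-0.003]}
    - {"grip":0.25,"linear":[73.5,0,140],"rot":[0,0,-0.003]}
    - {"grip":0.25,"linear":[73.5,0,165],"rot":[0,0,-0.003]}
    - {"grip":0.25,"linear":[73.5,0,180],"rot":[0,0,-0.003]}
    - {"grip":0.25,"linear":[73.5,0,188],"rot":[0,0,-0.003]}
    - {"grip":0.25,"linear":[73.5,0,188],"rot":[0,0,-0.003]}
    - {"grip":0.25,"linear":[73.5,0,188],"rot":[0,0,-0.003]}

```text
clock: 42.6
position: [524.2, 361.2, 12.8]
ee_rot: [-0.195, 0.981, 0.001, 0.001]
contact_force: [1.0, -0.2, 0.0]
gripper_width: 28.8
grasp_force: 59.2
```

```bash
python3 - <<'E'
from h import *
p,st=shot();print(np.round(st['position'],2),np.round(st['sd'],2));go(523.7,360.3,4.5,112.4,st)
E
```

```text
[524.14 361.14  12.74] [0.05 0.04 0.04]
lin [ 0.7 -0.6  8.2] rot [0.001 0.002 0.001] yawc 112.46 dyaw -0.1
```

Call:
arm_command:
  rows:
    - {"grip":0.25,"linear":[0.2,-0.5,3],"rot":[0,0,0]}
    - {"grip":0.25,"linear":[0.2,-0.5,5.5],"rot":[0,0,0]}
    - {"grip":0.25,"linear":[0.2,-0.5,6.8],"rot":[0,0,0]}
    - {"grip":0.25,"linear":[0.2,-0.5,7.5],"rot":[0,0,0]}
    - {"grip":0.25,"linear":[0.2,-0.5,7.8],"rot":[0,0,0]}
    - {"grip":0.25,"linear":[0.2,-0.5,7.8],"rot":[0,0,0]}

```text
clock: 43.5
position: [523.5, 360.0, 4.5]
ee_rot: [-0.195, 0.981, -0.0, -0.0]
contact_force: [-2.8, -0.2, 5.4]
gripper_width: 28.7
grasp_force: 60.0
```

```bash
python3 - <<'E'
from h import *
p,st=shot();print(np.round(st['position'],2),np.round(st['contact_force'],1));go(523.7,360.3,4.5,112.4,st)
E
```

```text
[523.54 359.97   4.51] [-2.2 -1.3  5.5]
lin [-0.3  0.2  0. ] rot [-0.    -0.     0.001] yawc 112.46 dyaw -0.1
```

Call:
arm_command:
  rows:
    - {"grip":0.35,"linear":[0,0,0],"rot":[0,0,0]}
    - {"grip":0.45,"linear":[0,0,0],"rot":[0,0,0]}
    - {"grip":0.6,"linear":[0,0,0],"rot":[0,0,0]}
    - {"grip":0.8,"linear":[0,0,0],"rot":[0,0,0]}
    - {"grip":1,"linear":[0,0,0],"rot":[0,0,0]}
    - {"grip":1,"linear":[0,0,0],"rot":[0,0,0]}

```text
clock: 44.4
position: [523.7, 360.1, 3.8]
ee_rot: [-0.195, 0.981, -0.0, -0.0]
contact_force: [-0.7, -0.4, 0.2]
gripper_width: 85.3
grasp_force: 0.0
```

Call:
arm_command:
  rows:
    - {"grip":1,"linear":[0,0,-20],"rot":[0,0,0]}
    - {"grip":1,"linear":[0,0,-50],"rot":[0,0,0]}
    - {"grip":1,"linear":[0,0,-85],"rot":[0,0,0]}
    - {"grip":1,"linear":[-36,0,-130],"rot":[0,0,0]}
    - {"grip":1,"linear":[-73,0,-195],"rot":[0,0,0]}
    - {"grip":1,"linear":[-73,0,-195],"rot":[0,0,0]}
    - {"grip":1,"linear":[-73,0,-195],"rot":[0,0,0]}
    - {"grip":1,"linear":[-73,0,-195],"rot":[0,0,0]}

```text
clock: 45.4
position: [589.8, 387.2, 196.7]
ee_rot: [-0.195, 0.981, -0.001, -0.002]
contact_force: [-0.9, -0.2, -0.3]
gripper_width: 85.5
grasp_force: 0.0
```

```bash
python3 - <<'E'
from h import *
p,st=shot();print(np.round(st['position'],2),np.round(st['contact_force'],1))
print(colcen(p,st,(524,359.5),2.5,lambda a:(a[...,0]-a[...,2]>30))[:3])
im=coaster_info(p,st,(524,359.5),22.5)[0];t=imaging.get_image('top')['frame'][130:270,170:490]
cv2.imwrite('pics/fin.png',np.hstack([cv2.resize(im,(350,350),interpolation=cv2.INTER_CUBIC),cv2.resize(t,(450,350)[:1]+(350,))])[...,::-1])
E
```

```text
[589.83 387.24 196.81] [ 0.1 -0.4 -0.4]
(array([524.1, 359.2]), array([90.1, 89.2]), np.float32(26.6))
```

View pics/fin.png

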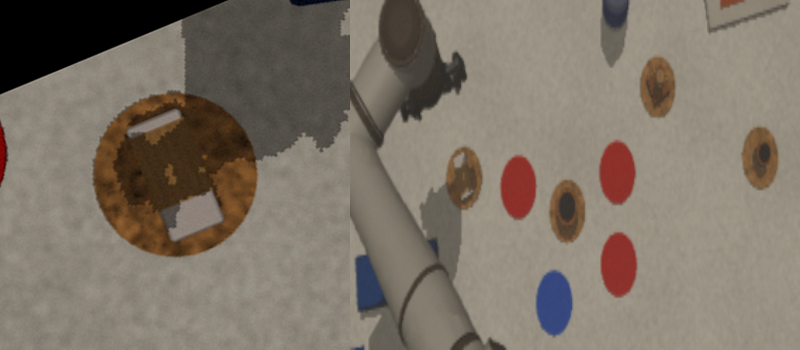

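The eraser lies on its bar coaster (left panel), centred to about 0.5 mm and within 1° of the target angle. The top view shows all four things on their coasters and the bottle and tin untouched. Handing in.

```bash
python3 -c "
from h import *
print(job.job_done())"
```

```text
the job is handed in; nothing more can be done
None
```

I handed the job in: all four things stand on their matching coasters, each within about 1 mm of centre by my own measurements, with the stamp and eraser lined up to about 1°; no verdict came back.

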